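# Prop open the lid of a parts chest

### The job

Prop open the lid of the grey parts chest: first take the glue bottle off the lid and stand it upright on the bench top, then swing the lid right back by its black knob until it leans on its stop. Swing the prop rod up from the front of the chest to its stop and lower the lid gently, never letting it drop, until the pin of the rod has come through the hole in the lid and the lid rests on the rod's collar. Let go of everything, and leave the other things on the bench where they are.

Things in the scene. Friction and masses are not known exactly. Their poses are not given: they have to be found in the camera images.
- chest: Grey sheet-steel parts chest fixed to the bench, 140 (x) by 270 (y) by 100 mm high, open at the top under its lid; a few nuts lie in it. Origin: centre of the underside, on the bench top. Its x axis points from its front (robot side) to its back, y to its left, z up; it may be turned by up to 0.3 rad.
- lid (a joint): Lid hinge, rad: 0 closed, grows as the front edge rises, 1.72 leaning back on its stop just past upright, 0.785 when propped. Aluminium plate 145 by 280 by 6 mm, 0.3 kg; closed, its top is 108 mm over the bench. It swings freely: released below about 1.6 it falls shut, farther back it stays on its stop.
- lid_hinge (a point): Middle of the lid's hinge line, on the chest's back edge, at (70, 0, 105) mm in the chest's frame. The hinge line runs along the chest's y.
- lid_knob (a point): Centre of the black drum knob (28 mm in diameter, 24 mm long along the chest's y, flat ends) on a thin stem straight out of the lid's front edge: 177 mm from the hinge line in the lid's plane, 100 mm to the chest's left of the middle. 105 mm high when closed, about 280 mm leaning back. Pinched by its flat ends it turns between the fingers as it is led round.
- lid_hole (a point): Centre of the 15 mm square hole through the lid, half-way through its thickness: 120 mm from the hinge line, 120 mm to the chest's right of the middle. Its z axis is square to the lid (up when closed), its x and y lie in the lid's plane along and across it; it moves with the lid.
- prop_rod (a joint): Pivot of the prop rod, rad: 0 lying along the chest's front, pointing to its left; 1.571 swung up to its stop, leaning back 45 degrees over the chest. Turns right-handed about (0.707, 0, -0.707) in the chest's frame through rod_pivot. Stiff (0.06 N m): it stays where left. Lid and rod block each other: it swings up only when the lid leans back.
- rod_pivot (a point): Pivot of the prop rod, at (-110, -120, 95) mm in the chest's frame, 40 mm before its front wall. The stop leaves the rod square to the lid when that is at 0.785.
- rod_grip (a point): Point on the axis of the rod's shaft 95 mm from the pivot, a good place to grip; it moves with the rod. The shaft is round steel, 10 mm in diameter, free from 60 to 125 mm from the pivot (a small rest is under it at 48 mm). Beyond it a collar of 24 mm diameter ends 131 mm from the pivot.
- rod_tip (a point): Tip of the rod, 151 mm from the pivot: the end of the 8 mm pin, 20 mm long, that stands beyond the collar. It moves with the rod.
- bottle_center (a point): Centre of the white glue bottle, half-way up (58 mm over its foot). 34 mm (its x) by 45 mm (its y) by 116 mm high, oval, with straight sides to about 75 mm over its foot and a nozzle on top; 0.12 kg. It starts upright on the closed lid; z is its upright axis.
- oil_can: Bench oiler, a brass cone 72 mm across the foot and 136 mm high, standing on the bench; origin: centre of the underside. Leave alone.
- tape_measure: Yellow and black tape measure, 64 by 96 by 34 mm; origin: on the bench under it. Leave alone.
- small_carton: Small brown carton, 58 by 64 by 46 mm; origin: centre of the underside. Leave alone.
- pencil_flat: Pencil lying on the bench in front of the chest, 181 mm long (its y), 7 mm thick. Leave alone.
- stub_driver: Stubby orange screwdriver lying on the bench before the chest, 25 by 79 by 30 mm. Leave alone.
- hexnut_0: Dark hexagon nut, 28 mm wide, 13 mm high, on the bench before the chest. Leave alone.
- glue_bottle: The same bottle as a whole; origin: centre of its underside.
Things that resemble listed ones, but are neither listed nor needed, are in the scene too. Of the things that look like the glue_bottle, the middle-sized one is meant.

How it is judged:
By the outcome, as a careful person would: the job done as asked, in the order asked, and still so for the second after the job is handed in, with the robot touching nothing.
It also fails if it takes over 72 s, if anything falls off the work surface, if the arm or the gripper's body presses on something with over 40 N, if the wrist force passes 120 N, or if a joint passes its speed limit or range.

### The arm

A 6-joint arm with a two-finger parallel gripper is mounted at the origin on a cart in front of the work surface, level with it; the furniture and walls round the work are solid. World frame = base frame: x ahead of the robot, y to its left, z up, the work surface at z = 0. Lengths are in m, angles in rad, forces in N, time in s.
With the tool pointing down it reaches from about 0.3 to 0.875 m from the base axis. Payload 4.2 kg.
Tool frame: the origin (TCP) lies between the finger pads; the fingertips stand 25 mm ahead of it and the grasp point (between the pads) lies 6 mm ahead of it (env.tip_reach is the distance from the TCP to the fingertips, in m); z points along the fingers, y is the line along which they close (so a half turn about z gives the same grasp; the last joint's range is limited). The gripper opens to 85 mm and grips with 20 to 120 N. Pads are 22 mm wide; open, the fingers measure 114 mm over their backs; the gripper's body (76 mm by 85 mm) begins 54 mm behind the grasp point. The pads swing forward as they close: fully open they stand 13 mm farther back than shut.
Start: joints at [-1.222, 0.32, 1.565, -0, 1.257, -0.02], TCP at [0.207, -0.536, 0.256] pointing down, gripper open.
Joint ranges: [-3.11, 3.11], [-0.84, 2.01], [0.21, 2.61], [-1.34, 4.49], [0.05, 2.63], [-2.56, 2.56]. Speed limits (rad/s): [2.57, 2.57, 3.14, 3.14, 3.14, 3.14].

### API

Orientations are given as a unit quaternion [w, x, y, z].
In Python, from workcell import env gives the robot as it stands.
- The arm moves only by the shell command python3 -m jog 'ROWS' [FORCE]. ROWS is JSON, a list of rows, each a list of 7 numbers: the gripper's target within -1 to 1 (shut at 1, half-way at 0, fully open at -1), then the shift along the tool's x, y, z in cm, then the turn, a rotation vector about the tool's x, y, z in rad. In form: [[jaw, tx, ty, tz, ax, ay, az], ...]. A call has 1 to 20 rows; each row is the pose to reach, as a shift and turn from the pose commanded when the call began, along the tool's axes at that moment; what a row does not reach only later rows make up. A row lasts 1/12 s, in which the tool goes at most 41.7 mm and 7.16 degrees, less where a joint would pass 70% of its speed; a pose out of reach is approached as far as the arm can. A call with a gripper value outside its range is refused whole. The fingers move at their own pace and stop on an object; FORCE is the grip in N (left out, the last holds). Time passes only in rows, so rows that repeat a pose let the fingers close. It gives the time, the measured TCP pose, the force, the opening and the grip force at its end, in the units of the state.
- env.read_state(): the state, without advancing time (a new reading comes with each control period).
- env.camera(name): name is "side" or "top"; returns (picture, depth): 420x560x3 uint8, red, green, blue; 420x560 float32, m along the optical axis (not along the pixel's ray), 0 where there is no reading.
- env.camera_model(name): a dict with "intrinsics" (3x3 intrinsics, pixels), "R" (3x3) and "t" (3): a world point X has camera coordinates R X + t. Camera axes: x right, y down, z forward; pixel columns grow to the right and rows downward; lengths in m; the calibration is good to about 2 mm. A picture is of the moment at which its call begins. camera_model takes no time and is no camera call.
- env.hand_in(): hands the job in; it is judged then, once.
The state is a dict: "time_s": time; "joints": joint angles; "qvel": joint speeds; "joint_torque": joint torques, N m; "eef_pos": TCP position; "orientation": TCP orientation; "ft_force": force on the tool from outside, world axes, zero at the start; "moment": the same for the moment, N m; "finger_gap": finger opening in m; "grasp_force": force on a finger pad.
Only numpy, scipy, OpenCV 4.12 (cv2) and the standard library are available. Lean on these libraries where they do the work, as an engineer would, in place of code of your own. Each camera call takes 0.05 s, during which the arm holds its last target. There are 200 camera calls.

## Working session

There is one attempt and no reset: what is moved stays moved. The work goes in short steps, Python scripts to look and compute and a shell command to move; the robot and the scene stay as the last step left them, time stands still between calls to the robot, and variables do not carry over. Pictures are saved under pics/ and viewed, at most 10 in all, crops included, and the job is handed in when it is done.

```bash
mkdir -p pics; ls
python3 - <<'E'
from workcell import env
import cv2,numpy as np
for n in("top","side"):
    p,d=env.camera(n); np.savez(f"{n}0.npz",p=p,d=d)
    cv2.imwrite(f"pics/{n}0.png",p[...,::-1])
    m=env.camera_model(n); print(n,np.round(m["intrinsics"],1).tolist(),np.round(m["R"],3).tolist(),np.round(m["t"],3).tolist(),-np.array(m["R"]).T@m["t"])
s=env.read_state();print(s)
E
```

```text
pics
top [[489.7, 0.0, 284.2], [0.0, 489.7, 210.5], [0.0, 0.0, 1.0]] [[0.003, -1.0, 0.003], [-0.983, -0.003, -0.186], [0.186, -0.002, -0.983]] [-0.033, 0.539, 1.479] [ 0.25435998 -0.02734532  1.55373432]
side [[430.1, 0.0, 275.3], [0.0, 430.1, 212.5], [0.0, 0.0, 1.0]] [[-0.988, -0.156, 0.005], [-0.073, 0.431, -0.9], [0.138, -0.889, -0.437]] [0.5, 0.151, 1.294] [0.32646589 1.16302263 0.69813944]
{'time_s': 0.1, 'joints': array([-1.22197242e+00,  3.20255305e-01,  1.56552832e+00, -1.04722723e-05,
        1.25742190e+00, -1.99927338e-02]), 'qvel': array([-0.0004749 , -0.0024223 , -0.00219992,  0.0010342 ,  0.00022087,
       -0.00062921]), 'joint_torque': array([ 3.16280912e-04, -4.16405118e+01, -2.34704572e+01, -6.47644038e-05,
        4.88167148e-03,  9.48574211e-06]), 'eef_pos': array([ 0.20716719, -0.53597837,  0.25556176]), 'orientation': array([-7.94745125e-04,  9.83044300e-01,  1.83366449e-01, -1.36906691e-04]), 'ft_force': array([-0.17202914, -0.18317086, -0.36783324]), 'moment': array([-0.01437299,  0.06871876,  0.00386431]), 'grasp_force': 0.0, 'finger_gap': 0.08544733632390986}
```

View pics/top0.png

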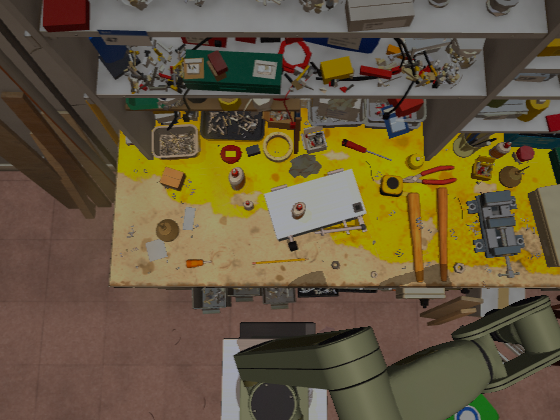

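View pics/side0.png

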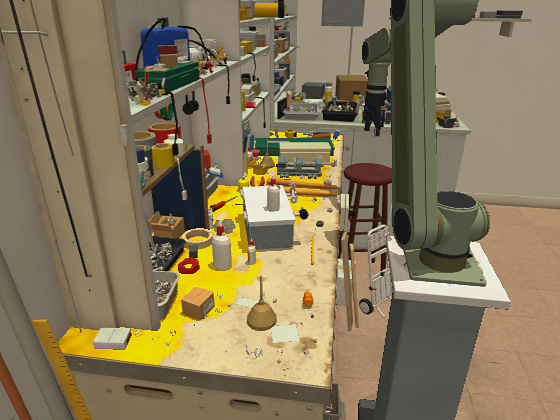

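Candidates for the glue bottle: on the lid at top (299,210) / side (273,197); a large one at top (236,177) / side (222,248); a small one at top (248,205) / side (252,252). The middle-sized one stands on the lid, as the description says. The chest is turned by about +0.2. Its knob is at top (292,245), the hole at (357,207) and the rod runs along the front.

```bash
cat > h.py <<'E'
import numpy as np,cv2
from workcell import env
from scipy.spatial.transform import Rotation as Ro
def cloud(n,d):
    m=env.camera_model(n);K=np.array(m["intrinsics"]);v,u=np.indices(d.shape)
    c=np.stack([(u-K[0,2])/K[0,0]*d,(v-K[1,2])/K[1,1]*d,d],-1)
    return (c-m["t"])@np.array(m["R"])
def ray(n,u,v):
    m=env.camera_model(n);K=np.array(m["intrinsics"]);R=np.array(m["R"])
    w=R.T@np.linalg.solve(K,[u,v,1.]);return -R.T@m["t"],w/np.linalg.norm(w)
def plane(n,u,v,z):
    o,w=ray(n,u,v);return o+w*(z-o[2])/w[2]
def two(a,b):
    o1,w1=ray("top",*a);o2,w2=ray("side",*b)
    s=np.linalg.lstsq(np.stack([w1,-w2],1),o2-o1,rcond=None)[0]
    p,q=o1+s[0]*w1,o2+s[1]*w2;return (p+q)/2,np.linalg.norm(p-q)
def proj(n,X):
    m=env.camera_model(n);c=np.array(m["R"])@X+m["t"];c=np.array(m["intrinsics"])@c;return c[:2]/c[2]
def shoot(tag):
    o={}
    for n in("top","side"):
        p,d=env.camera(n);o[n]=(p,d);cv2.imwrite(f"pics/{n}_{tag}.png",p[...,::-1])
    return o
E
python3 - <<'E'
from h import *
o={n:(np.load(n+"0.npz")["p"],np.load(n+"0.npz")["d"]) for n in("top","side")}
P=cloud("top",o["top"][1]);S=cloud("side",o["side"][1])
# lid top
for nm,C in(("top",P),("side",S)):
    m=(abs(C[...,2]-.108)<.006)&(abs(C[...,0]-.55)<.15)&(abs(C[...,1]+.05)<.25)
    m=cv2.morphologyEx(m.astype(np.uint8),cv2.MORPH_OPEN,np.ones((5,5)))
    k,l,st,ce=cv2.connectedComponentsWithStats(m);i=1+np.argmax(st[1:,4]);q=C[l==i]
    (cx,cy),wh,a=cv2.minAreaRect((q[:,:2]*1000).astype(np.float32));print(nm,"lid",cx,cy,wh,a,np.median(q[:,2]),len(q))
    print(cv2.boxPoints(((cx,cy),wh,a)).round(1).tolist())
# bottle
for nm,C in(("top",P),("side",S)):
    q=C[(C[...,2]>.125)&(C[...,2]<.26)&(abs(C[...,0]-.50)<.10)&(abs(C[...,1]+.06)<.08)]
    print(nm,"bottle",len(q),q.min(0),q.max(0),q[q[:,2]>.195].mean(0))
# scene heights near the bench
a=cv2.resize(o["top"][0][150:300,220:400],None,fx=4,fy=4,interpolation=cv2.INTER_CUBIC)
b=cv2.resize(o["side"][0][170:270,190:330],None,fx=4,fy=4,interpolation=cv2.INTER_CUBIC)
b=cv2.copyMakeBorder(b,0,0,0,720-560,cv2.BORDER_CONSTANT)
cv2.imwrite("pics/ctop.png",a[...,::-1]);cv2.imwrite("pics/cside.png",b[...,::-1])
E
```

```text
top lid 599.7216796875 -164.1981201171875 (135.12289428710938, 116.99252319335938) 89.76900482177734 0.10726870861436083 815
[[541.0, -231.5], [657.9000244140625, -232.0], [658.5, -96.9000015258789], [541.5, -96.4000015258789]]
side lid 557.8363037109375 -119.6024169921875 (153.59951782226562, 289.9738464355469) 17.441343307495117 0.1065876415270201 1287
[[441.1000061035156, -4.300000190734863], [528.0, -280.8999938964844], [674.5999755859375, -234.89999389648438], [587.5999755859375, 41.70000076293945]]
top bottle 175 [ 0.46985749 -0.13950324  0.12508974] [ 0.54123869 -0.05380266  0.22326764] [ 0.51973557 -0.07248403  0.20918338]
side bottle 296 [ 0.46565313 -0.13747226  0.12507358] [ 0.54521401 -0.04586343  0.2195995 ] [ 0.52449228 -0.06472027  0.20732367]
```

View pics/ctop.png

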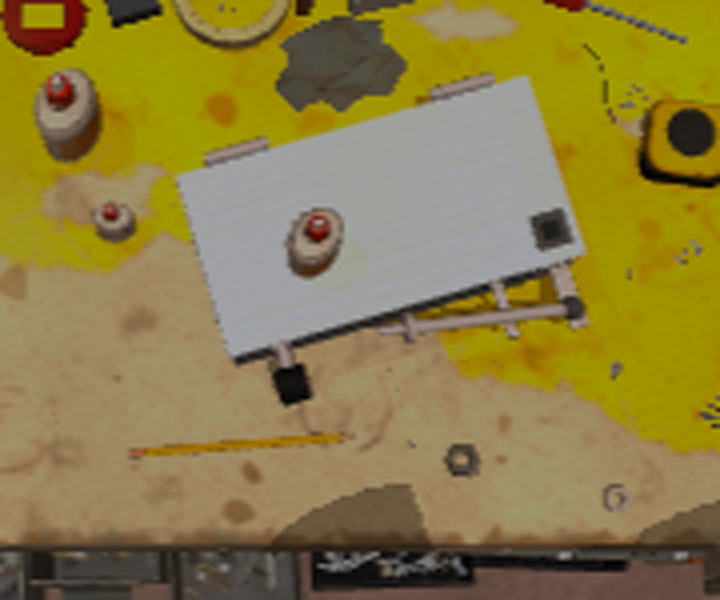

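View pics/cside.png

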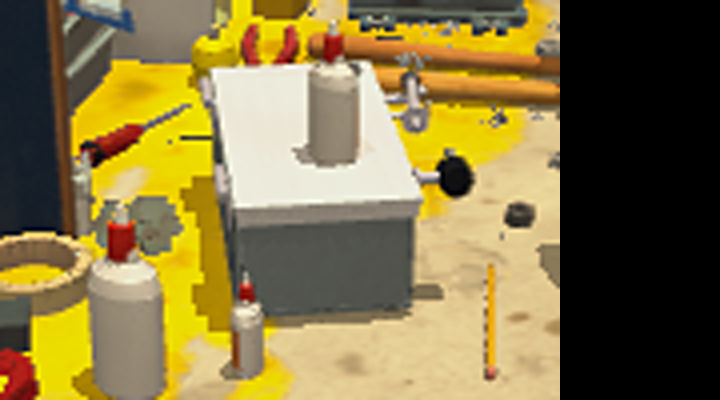

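The close crop shows the middle bottle on the lid (its red cap at crop (318,225)), with the larger one at (68,115) and the smaller at (112,220) on the bench. The knob is at (292,383), the square hole at (550,229), and the rod runs from its pivot at (573,305) to its tip at about (385,330). Next I fit the lid and measure the bottle.

Run:
```python
from h import *
o={n:(np.load(n+"0.npz")["p"],np.load(n+"0.npz")["d"]) for n in("top","side")}
t=o["top"][0];s=o["side"][0]
def comp(m,seed):
    k,l,st,ce=cv2.connectedComponentsWithStats(m.astype(np.uint8));return (l==l[seed[1],seed[0]])
hsv=cv2.cvtColor(t,cv2.COLOR_RGB2HSV);print("lid hsv",hsv[205,330],"bottle",hsv[212,297],"knob",hsv[245,293],"bench",hsv[250,240])
m=(hsv[...,1]<40)&(hsv[...,2]>120)
m[:, :262]=0
m=comp(m,(330,205));m=cv2.morphologyEx(m.astype(np.uint8),cv2.MORPH_OPEN,np.ones((5,5)))
c=max(cv2.findContours(m,0,2)[0],key=cv2.contourArea);h=cv2.convexHull(c)
X=np.array([plane("top",u,v,.108)[:2] for u,v in h[:,0]])*1000
(cx,cy),wh,a=cv2.minAreaRect(X.astype(np.float32));print("top lid rect",cx,cy,wh,a);bp=cv2.boxPoints(((cx,cy),wh,a));print(bp.round(1).tolist())
# knob
for n,im,box in(("top",t,(282,302,236,256)),("side",s,(295,312,205,222))):
    g=im.max(2)<45;u0,u1,v0,v1=box;z=np.zeros(g.shape,bool);z[v0:v1,u0:u1]=1;y,x=np.where(g&z);print(n,"knob",x.mean(),y.mean(),len(x),x.min(),x.max(),y.min(),y.max())
    globals()["k"+n]=(x.mean(),y.mean())
print("knob",two(ktop,kside))
# bottle red cap
for n,im,box in(("top",t,(288,312,196,222)),("side",s,(262,285,170,200))):
    q=im.astype(int);g=(q[...,0]>q[...,1]+50)&(q[...,0]>q[...,2]+50);u0,u1,v0,v1=box;z=np.zeros(g.shape,bool);z[v0:v1,u0:u1]=1;y,x=np.where(g&z);print(n,"cap",x.mean(),y.mean(),len(x))
    globals()["c"+n]=(x.mean(),y.mean())
print("cap",two(ctop,cside))
# bottle body in top: not-lid blob
mm=(hsv[...,1]>=12);print(hsv[208:216,290:308,1])
print(hsv[208:216,290:308,0])
```

```text
lid hsv [ 45   3 160] bottle [ 19  57 160] knob [15 23 22] bench [ 20 100 158]
top lid rect 551.0062866210938 -121.85739135742188 (144.98458862304688, 279.3170166015625) 16.232906341552734
[[442.3999938964844, -8.0], [520.4000244140625, -276.20001220703125], [659.5999755859375, -235.6999969482422], [581.5999755859375, 32.5]]
top knob 291.5857142857143 244.75714285714287 70 282 296 236 250
side knob 302.9672131147541 213.68852459016392 61 299 307 209 218
knob (array([ 0.42612286, -0.05312579,  0.10364984]), np.float64(0.001323130342950041))
top cap 298.85 206.65 20
side cap 273.0982142857143 180.8125 112
cap (array([ 0.52366235, -0.07176262,  0.20064928]), np.float64(0.00350295831790909))
[[  6   3  54  51  46  70 122 240 247 247 250 190  93  59  43  33  19   3]
 [  8   3  54  69  67  68  68 100 230 255 234 118  75  66  64  35  19  19]
 [  3  54  57  70  67  64  62  66  74 129  88  70  63  49  74  45  21  21]
 [  3  54  62  48  35  57  56  56  61  65  69  69  66  72  58  30  22  26]
 [  3   4  71  68  66  57  56  57  61  62  66  66  69  71  42  24  22  24]
 [  6   2  77  71  66  53  42  57  61  65  70  68  82 123  52  21  21  21]
 [  8   3  39  68  68  70  68  70  70  71  71  86 168  82  30  22  25  24]
 [  8   3  46  74  70  69  69  63  49  85 114 170 152  51  24  26  24  24]]
[[105   0  13  12  12  15   8   2   2   3   3   3  11  14  12  18  33  45]
 [108 135  13  15  15  15  14   1   2   3   3   8  14  15  16  22  33  33]
 [ 15  12  13  16  16  17  17  16  13   7  12  16  15  13  15  20  32  35]
 [ 15  12  13  16  16  17  20  19  17  16  15  15  14  15  18  25  32  32]
 [ 90  15  13  15  16  18  20  19  17  17  16  16  16  15  23  32  30  28]
 [105   0  12  15  15  16  20  18  18  16  14  14  15  14  19  32  32  35]
 [108 135  10  13  15  14  15  16  16  15  14  13  13  15  25  32  34  32]
 [108 135   7  14  15  15  15  15  15  14  14  13  12  20  36  32  30  32]]
```

```bash
cat >> h.py <<'E'
yaw=0.2833;O=np.array([.5534,-.1212,0.])
ex=np.array([np.cos(yaw),np.sin(yaw),0]);ey=np.array([-np.sin(yaw),np.cos(yaw),0])
def ch(x,y,z):return O+ex*x/1000+ey*y/1000+np.array([0,0,z/1000])
def goal(pos,ydir,grasp=True,zdir=(0,0,-1)):
    """tool shift (cm) and turn to bring grasp point to pos with closing axis +-ydir"""
    s=env.read_state();R=Ro.from_quat(s["orientation"],scalar_first=True)
    z=np.array(zdir,float);z/=np.linalg.norm(z);best=None
    for sg in(1,-1):
        y=sg*np.array(ydir,float);y-=z*(y@z);y/=np.linalg.norm(y)
        T=Ro.from_matrix(np.stack([np.cross(y,z),y,z],1));rv=(R.inv()*T).as_rotvec()
        q=(R.inv().apply(np.array(pos)-z*(.006 if grasp else 0)-s["eef_pos"]))*100
        print("shift",q.round(2),"turn",rv.round(3),"dist",np.linalg.norm(q).round(1))
E
python3 - <<'E'
from h import *
o={n:(np.load(n+"0.npz")["p"],np.load(n+"0.npz")["d"]) for n in("top","side")}
P=cloud("top",o["top"][1]);S=cloud("side",o["side"][1])
print("hole",plane("top",357.5,207.2,.108),ch(-50,-120,108))
print("pivot",plane("top",363.3,226.3,.1),ch(-110,-120,95))
for n,C in(("top",P),("side",S)):
  q=C[(C[...,2]>.125)&(C[...,2]<.18)&(abs(C[...,0]-.522)<.05)&(abs(C[...,1]+.072)<.05)]
  q2=q[:,:2]*1000;print(n,q2.round(0).astype(int).tolist()[::3])
Q=np.concatenate([P.reshape(-1,3),S.reshape(-1,3)])
for z in np.arange(.1,1.1,.1):
    m=(Q[:,2]>z)&(Q[:,2]<z+.1)&(Q[:,0]>.62)&(abs(Q[:,1]+.02)<.3)
    if m.any():print(z.round(1),np.percentile(Q[m,0],[0,2]).round(3))
print("place",plane("top",215,235,0), "small",plane("top",248,205,.03),"driver",plane("top",195,263,.01),"oil",plane("top",167,230,.03),"pencil",plane("top",253,263,0),plane("top",306,259,0))
goal((.5237,-.0718,.174),(0,1,0))
E
```

```text
hole [ 0.53908425 -0.25147991  0.108     ] [ 0.53893616 -0.25039287  0.108     ]
pivot [ 0.48223283 -0.26867817  0.1       ] [ 0.48132787 -0.26716441  0.095     ]
top [[540, -79], [537, -88], [532, -90], [526, -90], [519, -84], [517, -56], [514, -56], [512, -56], [510, -76], [516, -54], [508, -79], [517, -89], [505, -62], [508, -82], [504, -59], [503, -67], [504, -76], [506, -57], [502, -65], [503, -74], [508, -84], [501, -65], [503, -74], [502, -69]]
side [[545, -74], [544, -65], [533, -61], [517, -60], [545, -70], [533, -56], [523, -57], [513, -50], [505, -62], [536, -61], [526, -54], [516, -53], [507, -51], [539, -59], [529, -52], [519, -50], [510, -53], [544, -68], [532, -51], [523, -55], [513, -52], [505, -60], [536, -55], [526, -55], [516, -51], [508, -63], [539, -57], [528, -50], [520, -56], [510, -51], [544, -69], [532, -52], [523, -53], [514, -59], [505, -61], [536, -56], [525, -50], [516, -50], [508, -59], [539, -57], [529, -52], [519, -53], [510, -56], [543, -63], [532, -53], [522, -48], [512, -47], [505, -65], [535, -53], [525, -50], [516, -52], [507, -57], [540, -63], [529, -54], [519, -50], [510, -52], [544, -67], [532, -52], [522, -48], [513, -55], [504, -58], [536, -55], [525, -52], [516, -50], [507, -53], [536, -58], [525, -52], [517, -56], [507, -54], [528, -48], [519, -53], [510, -57]]
0.1 [0.62  0.623]
0.2 [0.739 0.74 ]
0.3 [0.707 0.711]
0.4 [0.707 0.709]
0.5 [0.709 0.721]
0.6 [0.727 0.737]
0.7 [0.715 0.717]
0.8 [0.72  0.722]
place [0.46829016 0.18989422 0.        ] small [0.5604369  0.08382131 0.03      ] driver [0.37800895 0.24875549 0.01      ] oil [0.47953063 0.33684829 0.03      ] pencil [0.37933883 0.06712175 0.        ] [ 0.39247138 -0.10067288  0.        ]
shift [ 46.26 -31.87   7.61] turn [-0.000e+00 -2.000e-03 -2.773e+00] dist 56.7
shift [ 46.26 -31.87   7.61] turn [-0.002  0.     0.369] dist 56.7
```

```bash
python3 -m jog '[[-1,10,-7,-3,0,0,-0.3],[-1,46.3,-31.9,-3,0,0,-1.987],[-1,46.3,-31.9,-3,0,0,-1.987],[-1,46.3,-31.9,-3,0,0,-1.987],[-1,46.3,-31.9,-3,0,0,-1.987],[-1,46.3,-31.9,-3,0,0,-1.987],[-1,46.3,-31.9,-3,0,0,-1.987],[-1,46.3,-31.9,-3,0,0,-1.987],[-1,46.3,-31.9,-3,0,0,-1.987],[-1,46.3,-31.9,-3,0,0,-1.987],[-1,46.3,-31.9,-3,0,0,-1.987],[-1,46.3,-31.9,-3,0,0,-1.987],[-1,46.3,-31.9,-3,0,0,-1.987],[-1,46.3,-31.9,-3,0,0,-1.987],[-1,46.3,-31.9,-3,0,0,-1.987],[-1,46.3,-31.9,-3,0,0,-1.987],[-1,46.3,-31.9,-3,0,0,-1.987],[-1,46.3,-31.9,-3,0,0,-1.987],[-1,46.3,-31.9,-3,0,0,-1.987],[-1,46.3,-31.9,-3,0,0,-1.987]]' 40
python3 - <<'E'
from h import *
s=env.read_state();print(s["joints"].round(2))
goal((.5235,-.070,.180),(.7,.7,0),False)
E
```

```text
time_s: 1.77
eef_pos: [0.5239, -0.0722, 0.2863]
orientation: [-0.0, 0.384, 0.923, -0.0]
ft_force: [-0.2, 0.1, 0.2]
finger_gap: 0.0855
grasp_force: 0.0
[-0.16  0.23  1.62 -0.    1.3  -0.94]
shift [ 0.19  0.13 10.63] turn [-0.    -0.    -0.003] dist 10.6
shift [ 0.19  0.13 10.63] turn [-0.     0.     3.139] dist 10.6
```

```bash
python3 -m jog '[[-1,0.2,0.1,3,0,0,0],[-1,0.2,0.1,6,0,0,0],[-1,0.2,0.1,8.5,0,0,0],[-1,0.2,0.1,10.6,0,0,0],[-1,0.2,0.1,10.6,0,0,0],[0,0.2,0.1,10.6,0,0,0],[0.3,0.2,0.1,10.6,0,0,0],[1,0.2,0.1,10.6,0,0,0],[1,0.2,0.1,10.6,0,0,0],[1,0.2,0.1,10.6,0,0,0],[1,0.2,0.1,10.6,0,0,0],[1,0.2,0.1,10.6,0,0,0],[1,0.2,0.1,10.6,0,0,0]]' 30
```

```text
time_s: 2.85
eef_pos: [0.5242, -0.07, 0.1818]
orientation: [0.002, 0.383, 0.924, 0.0]
ft_force: [-1.0, -0.1, 5.7]
finger_gap: 0.0327
grasp_force: 30.9
```

```bash
python3 -m jog '[[1,0,0,-1,0,0,0],[1,0,0,-3,0,0,0],[1,0,0,-5,0,0,0],[1,0,0,-6,0,0,0],[1,0,0,-6,0,0,0],[1,0,0,-6,0,0,0]]'
python3 - <<'E'
from h import *
s=env.read_state();print(s["ft_force"])
o=shoot("lift");S=cloud("side",o["side"][1]);P=cloud("top",o["top"][1])
x,y,z=s["eef_pos"]
q=S[(S[...,2]>.112)&(abs(S[...,0]-x)<.04)&(abs(S[...,1]-y)<.035)]
print("lowest z by side",np.sort(q[:,2])[:8], "eef",s["eef_pos"])
y0,x0=proj("side",np.array([x,y,.2]))[::-1].astype(int)
c=o["side"][0][y0-60:y0+60,x0-80:x0+80];cv2.imwrite("pics/lc.png",cv2.resize(c,None,fx=4,fy=4)[...,::-1])
goal((.468,.19,s["eef_pos"][2]),(.7,.7,0),False)
E
```

```text
time_s: 3.35
eef_pos: [0.5234, -0.0697, 0.2404]
orientation: [0.0, 0.383, 0.924, 0.0]
ft_force: [-0.3, 1.2, -1.9]
finger_gap: 0.0326
grasp_force: 30.1
[-0.25466414  1.16668029 -1.88598089]
lowest z by side [0.16357528 0.16418863 0.16469904 0.16480995 0.16529337 0.16551282
 0.16565126 0.1660307 ] eef [ 0.52335398 -0.06972985  0.2404167 ]
shift [22.23 14.48 -0.11] turn [-0.001 -0.002 -0.   ] dist 26.5
shift [22.23 14.48 -0.11] turn [-3.000e-03  2.000e-03  3.141e+00] dist 26.5
```

View pics/lc.png

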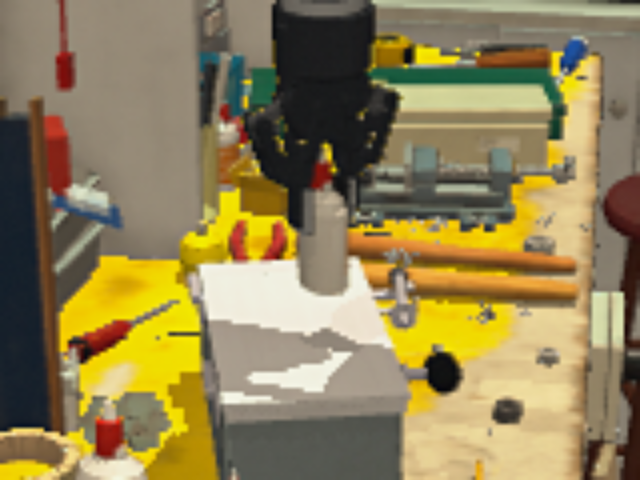

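The bottle hangs upright in the gripper (crop (322,240)), its foot about 74 mm below the TCP. I carry it to the free spot on the left.

```bash
python3 -m jog '[[1,3,2,0,0,0,0],[1,6.5,4,0,0,0,0],[1,10,6.5,0,0,0,0],[1,13.5,8.5,0,0,0,0],[1,17,11,0,0,0,0],[1,20,13,0,0,0,0],[1,22.2,14.5,0,0,0,0],[1,22.2,14.5,3,0,0,0],[1,22.2,14.5,6,0,0,0],[1,22.2,14.5,9,0,0,0],[1,22.2,14.5,12,0,0,0],[1,22.2,14.5,14.5,0,0,0],[1,22.2,14.5,16,0,0,0],[1,22.2,14.5,16.4,0,0,0],[1,22.2,14.5,16.6,0,0,0],[1,22.2,14.5,16.7,0,0,0],[1,22.2,14.5,16.7,0,0,0],[1,22.2,14.5,16.7,0,0,0]]'
```

```text
time_s: 4.95
eef_pos: [0.4665, 0.1888, 0.0739]
orientation: [-0.002, 0.383, 0.924, -0.002]
ft_force: [-7.4, -2.4, 14.5]
finger_gap: 0.0324
grasp_force: 32.0
```

```bash
python3 -m jog '[[1,0,0,-0.1,0,0,0],[0.2,0,0,-0.1,0,0,0],[-0.4,0,0,-0.1,0,0,0],[-1,0,0,-0.1,0,0,0],[-1,0,0,-0.1,0,0,0],[-1,0,0,-0.5,0,0,0],[-1,0,0,-3,0,0,0],[-1,0,0,-6,0,0,0],[-1,0,0,-9,0,0,0],[-1,0,0,-12,0,0,0],[-1,0,0,-13,0,0,0],[-1,0,0,-13,0,0,0]]'
python3 - <<'E'
from h import *
s=env.read_state()
o=shoot("placed")
S=cloud("side",o["side"][1])
q=S[(S[...,2]>.01)&(S[...,2]<.14)&(abs(S[...,0]-.467)<.05)&(abs(S[...,1]-.19)<.05)]
for z in(.02,.05,.08,.1):
  a=q[abs(q[:,2]-z)<.01];print(z,a[:,:2].mean(0).round(3) if len(a) else 0)
print("zmax",q[:,2].max())
goal((.424,-.0545,.105),ey)
E
```

```text
time_s: 5.95
eef_pos: [0.4706, 0.1903, 0.2062]
orientation: [0.002, 0.383, 0.924, 0.002]
ft_force: [0.5, 0.3, -0.6]
finger_gap: 0.0855
grasp_force: 0.0
0.02 [0.466 0.204]
0.05 [0.467 0.205]
0.08 [0.468 0.198]
0.1 [0.469 0.195]
zmax 0.1143939991385042
shift [-14.12 -20.39   9.17] turn [-1.000e-03 -1.000e-03 -1.069e+00] dist 26.4
shift [-14.12 -20.39   9.17] turn [-1.000e-03  1.000e-03  2.073e+00] dist 26.4
```

```bash
python3 -m jog '[[-1,-4,-3,-2,0,0,0.125],[-0.6,-8,-6,-2,0,0,0.25],[-0.3,-14.1,-20.4,-2,0,0,2.073],[-0.3,-14.1,-20.4,-2,0,0,2.073],[-0.3,-14.1,-20.4,-2,0,0,2.073],[-0.3,-14.1,-20.4,-2,0,0,2.073],[-0.3,-14.1,-20.4,-2,0,0,2.073],[-0.3,-14.1,-20.4,-2,0,0,2.073],[-0.3,-14.1,-20.4,-2,0,0,2.073],[-0.3,-14.1,-20.4,0,0,0,2.073],[-0.3,-14.1,-20.4,0,0,0,2.073],[-0.3,-14.1,-20.4,0,0,0,2.073],[-0.3,-14.1,-20.4,0,0,0,2.073],[-0.3,-14.1,-20.4,0,0,0,2.073],[-0.3,-14.1,-20.4,0,0,0,2.073],[-0.3,-14.1,-20.4,0,0,0,2.073],[-0.3,-14.1,-20.4,0,0,0,2.073],[-0.3,-14.1,-20.4,0,0,0,2.073]]' 30
python3 - <<'E'
from h import *
s=env.read_state();print(s["joints"].round(2))
goal((.424,-.0545,.105),ey)
E
```

```text
time_s: 7.55
eef_pos: [0.4232, -0.054, 0.2012]
orientation: [-0.001, 0.99, 0.14, -0.002]
ft_force: [-0.1, -0.5, 0.4]
finger_gap: 0.0556
grasp_force: 0.0
[-0.15  0.14  1.96 -0.    1.05  1.14]
shift [0.1  0.09 9.02] turn [7.00e-03 3.00e-03 3.14e+00] dist 9.0
shift [0.1  0.09 9.02] turn [-0.002  0.004 -0.002] dist 9.0
```

```bash
python3 -m jog '[[-0.3,0.1,0,3,0,0,0],[-0.3,0.1,0,6,0,0,0],[-0.3,0.1,0,8,0,0,0],[-0.3,0.1,0,9,0,0,0],[-0.3,0.1,0,9,0,0,0],[0,0.1,0,9,0,0,0],[0.3,0.1,0,9,0,0,0],[1,0.1,0,9,0,0,0],[1,0.1,0,9,0,0,0],[1,0.1,0,9,0,0,0],[1,0.1,0,9,0,0,0],[1,0.1,0,9,0,0,0]]' 30
python3 - <<'E'
from h import *
s=env.read_state();R=Ro.from_quat(s["orientation"],scalar_first=True)
k=s["eef_pos"]+.006*R.apply([0,0,1]);d=k-O;print("grasp in chest",d@ex,d@ey,d[2])
H=ch(70,100,105)
for t in np.arange(0,1.73,.1).tolist()+[1.72,1.74]:
    p=H+.177*(-ex*np.cos(t)+np.array([0,0,np.sin(t)]));p0=H-.177*ex
    print(round(t,2),(R.inv().apply(p-p0)*100).round(1))
E
```

```text
time_s: 8.55
eef_pos: [0.4261, -0.0547, 0.114]
orientation: [0.001, 0.99, 0.142, 0.001]
ft_force: [0.2, -6.0, -0.6]
finger_gap: 0.0237
grasp_force: 33.1
grasp in chest -0.10358475841118393 0.0994212926084787 0.10799723903929428
0.0 [0. 0. 0.]
0.1 [ 0.1  0.  -1.8]
0.2 [ 0.4  0.  -3.5]
0.3 [ 0.8  0.  -5.2]
0.4 [ 1.4  0.  -6.9]
0.5 [ 2.2  0.  -8.5]
0.6 [  3.1   0.  -10. ]
0.7 [  4.2   0.  -11.4]
0.8 [  5.4   0.  -12.7]
0.9 [  6.7   0.  -13.9]
1.0 [  8.2   0.  -14.9]
1.1 [  9.7   0.  -15.8]
1.2 [ 11.3   0.  -16.5]
1.3 [ 13.    0.1 -17. ]
1.4 [ 14.7   0.1 -17.4]
1.5 [ 16.5   0.1 -17.6]
1.6 [ 18.2   0.1 -17.7]
1.7 [ 20.    0.1 -17.5]
1.72 [ 20.4   0.1 -17.5]
1.74 [ 20.7   0.1 -17.4]
```

```bash
python3 -m jog '[[1,0,0,-0.9,0,0,0],[1,0.1,0,-1.8,0,0,0],[1,0.4,0,-3.5,0,0,0],[1,0.8,0,-5.2,0,0,0],[1,1.4,0,-6.9,0,0,0],[1,2.2,0,-8.5,0,0,0],[1,3.1,0,-10,0,0,0],[1,3.6,0,-10.7,0,0,0],[1,3.6,0,-10.7,0,0,0]]' 40
python3 - <<'E'
from h import *
s=env.read_state();R=Ro.from_quat(s["orientation"],scalar_first=True)
k=s["eef_pos"]+.006*R.apply([0,0,1]);d=k-ch(70,0,105);x,z=d@ex,d[2];print("knob",x,d@ey,z,"radius",np.hypot(x,z),"ang",np.arctan2(z,-x))
E
```

```text
time_s: 9.3
eef_pos: [0.4619, -0.0441, 0.2218]
orientation: [0.001, 0.99, 0.141, 0.002]
ft_force: [3.9, -3.3, -2.9]
finger_gap: 0.0231
grasp_force: 40.3
knob -0.1362913194459617 0.0996348653383184 0.11075994211769265 radius 0.17562200469826042 ang 0.6824192801719214
```

```bash
python3 -m jog '[[1,1.2,0,-1.4,0,0,0],[1,2.4,0,-2.6,0,0,0],[1,3.8,0,-3.7,0,0,0],[1,5.3,0,-4.7,0,0,0],[1,6.9,0,-5.5,0,0,0],[1,8.5,0,-6.1,0,0,0],[1,10.2,0,-6.6,0,0,0],[1,12,0,-6.9,0,0,0],[1,13.7,0.1,-7,0,0,0],[1,15,0.1,-6.9,0,0,0],[1,16,0.1,-6.8,0,0,0],[1,16.4,0.1,-6.8,0,0,0],[1,16.6,0.1,-6.8,0,0,0],[1,16.6,0.1,-6.8,0,0,0]]' 40
python3 - <<'E'
from h import *
s=env.read_state();R=Ro.from_quat(s["orientation"],scalar_first=True)
k=s["eef_pos"]+.006*R.apply([0,0,1]);d=k-ch(70,0,105);x,z=d@ex,d[2];print("knob",x,d@ey,z,"radius",np.hypot(x,z),"ang",np.arctan2(z,-x))
E
```

```text
time_s: 10.47
eef_pos: [0.6184, 0.0023, 0.2878]
orientation: [-0.001, 0.99, 0.141, -0.002]
ft_force: [-3.0, 2.2, 0.8]
finger_gap: 0.0233
grasp_force: 42.9
knob 0.02695826170306 0.10043032807893511 0.176790003692383 radius 0.17883359102697532 ang 1.7221181229915776
```

```bash
python3 -m jog '[[0,0,0,0,0,0,0],[-0.3,0,0,0,0,0,0],[-0.3,0,0,0,0,0,0],[-0.3,0,0,0,0,0,0],[-0.3,0,0,-1.5,0,0,0],[-0.3,0,0,-3.5,0,0,0],[-0.3,0,0,-5,0,0,0],[-0.3,0,0,-5,0,0,0]]' 30
python3 - <<'E'
from h import *
o=shoot("open");P=cloud("top",o["top"][1]);S=cloud("side",o["side"][1])
s=env.read_state();print(s["joints"].round(2))
# rod shaft & lid from depth in chest coordinates
for n,C in(("top",P),("side",S)):
    d=(C-O);x,y,z=d@ex*1000,d@ey*1000,d[...,2]*1000
    m=(x>-135)&(x<-85)&(y>-130)&(y<40)&(z>70)&(z<125)
    print(n,m.sum(),np.c_[x[m],y[m],z[m]].round(0).astype(int).tolist()[::4])
    m=(x>50)&(x<130)&(abs(y)<130)&(z>150)&(z<240);print("lid x,z",np.median(x[m]),np.median(z[m]),m.sum())
goal(ch(-110,-25,95),ex)
E
```

```text
time_s: 11.13
eef_pos: [0.621, 0.0013, 0.342]
orientation: [0.001, 0.99, 0.141, 0.004]
ft_force: [-0.5, -0.6, 0.6]
finger_gap: 0.0553
grasp_force: 0.0
[-0.02  0.36  1.31 -0.    1.48  1.27]
top 234 [[-86, -122, 78], [-88, -122, 74], [-92, -120, 80], [-96, -118, 88], [-85, -74, 81], [-102, -120, 100], [-89, -72, 87], [-104, -120, 96], [-92, -72, 83], [-103, -101, 102], [-106, -113, 97], [-109, -124, 102], [-99, -73, 105], [-102, -84, 108], [-106, -96, 108], [-108, -109, 100], [-112, -119, 106], [-95, -45, 111], [-97, -58, 106], [-101, -69, 107], [-104, -81, 103], [-107, -92, 107], [-110, -105, 101], [-114, -116, 103], [-86, 0, 121], [-93, -31, 108], [-97, -41, 113], [-100, -53, 111], [-103, -65, 111], [-106, -78, 101], [-109, -90, 99], [-117, -114, 106], [-119, -129, 90], [-89, 1, 122], [-93, -11, 122], [-94, -24, 109], [-98, -35, 111], [-101, -46, 111], [-104, -58, 109], [-107, -71, 102], [-120, -123, 88], [-86, 18, 114], [-90, 7, 120], [-94, -8, 116], [-97, -20, 111], [-100, -31, 110], [-103, -43, 110], [-108, -74, 81], [-123, -125, 86], [-89, 19, 115], [-93, 8, 121], [-96, -8, 111], [-99, -19, 108], [-112, -75, 85], [-94, 17, 119], [-97, 6, 122], [-115, -73, 88], [-100, 3, 117], [-103, 7, 120]]
lid x,z 81.87261800620847 202.81949045191737 826
side 75 [[-99, -116, 102], [-96, -115, 98], [-110, -116, 97], [-104, -99, 101], [-101, -82, 104], [-99, -73, 104], [-95, -129, 77], [-97, -60, 106], [-86, -120, 77], [-100, -117, 78], [-85, -116, 75], [-100, -116, 74], [-110, -71, 93], [-110, -70, 90], [-97, 0, 117], [-91, 14, 120], [-93, 8, 114], [-97, 5, 109], [-87, 5, 102]]
lid x,z 82.51116278369732 178.6678353512783 1
shift [-20.81  12.42  23.72] turn [ 1.000e-03 -0.000e+00 -1.572e+00] dist 33.9
shift [-20.81  12.42  23.72] turn [-0.00e+00 -1.00e-03  1.57e+00] dist 33.9
```

View pics/top_open.png

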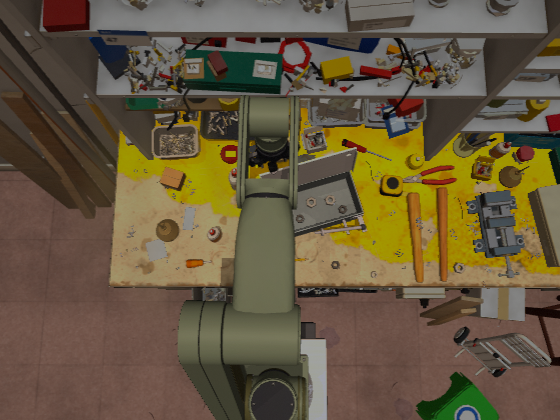

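The lid leans on its stop, and the rod (top (362,228) to (300,236)) rests at about 0.14 rad. Next I hover over its shaft with the jaws narrowed.

```bash
python3 -m jog '[[0,-4,2,0,0,0,-0.12],[0.3,-8,4.5,0,0,0,-0.24],[0.44,-12,7,0,0,0,-0.36],[0.44,-20.1,12.5,0,0,0,-1.57],[0.44,-20.1,12.5,0,0,0,-1.57],[0.44,-20.1,12.5,0,0,0,-1.57],[0.44,-20.1,12.5,0,0,0,-1.57],[0.44,-20.1,12.5,3,0,0,-1.57],[0.44,-20.1,12.5,6,0,0,-1.57],[0.44,-20.1,12.5,9,0,0,-1.57],[0.44,-20.1,12.5,12,0,0,-1.57],[0.44,-20.1,12.5,14,0,0,-1.57],[0.44,-20.1,12.5,14,0,0,-1.57],[0.44,-20.1,12.5,14,0,0,-1.57],[0.44,-20.1,12.5,14,0,0,-1.57],[0.44,-20.1,12.5,14,0,0,-1.57]]' 30
python3 - <<'E'
from h import *
s=env.read_state();print(s["joints"].round(2),s["finger_gap"])
goal(ch(-103,-26,105),ex)
E
```

```text
time_s: 12.57
eef_pos: [0.4617, -0.1747, 0.1984]
orientation: [0.0, 0.602, 0.799, 0.0]
ft_force: [-0.8, 0.9, 0.5]
finger_gap: 0.0239
grasp_force: 0.0
[-0.38  0.24  1.84 -0.    1.07 -0.66] 0.023907002912777624
shift [-0.03 -0.    8.74] turn [ 0.     0.    -0.004] dist 8.7
shift [-0.03 -0.    8.74] turn [ 1.000e-03 -1.000e-03  3.138e+00] dist 8.7
```

```bash
python3 -m jog '[[0.44,0,0,3,0,0,0],[0.44,0,0,5.5,0,0,0],[0.44,0,0,7.5,0,0,0],[0.44,0,0,8.7,0,0,0],[0.44,0,0,8.7,0,0,0],[1,0,0,8.7,0,0,0],[1,0,0,8.7,0,0,0],[1,0,0,8.7,0,0,0],[1,0,0,8.7,0,0,0],[1,0,0,8.7,0,0,0]]' 20
python3 - <<'E'
from h import *
s=env.read_state();R=Ro.from_quat(s["orientation"],scalar_first=True)
k=s["eef_pos"]+.006*R.apply([0,0,1]);d=(k-O)*1000;print("grasp chest",d@ex,d@ey,d[2])
p0=None;r=.095;up=ex*.7071+np.array([0,0,.7071])
for f in np.arange(.14,1.60,.1).tolist()+[1.571]:
    p=(ey*np.cos(f)+up*np.sin(f))*r
    h=np.arctan2(.7071*np.sin(f),np.cos(f))
    if p0 is None:p0,h0=p,h
    print(round(f,2),(R.inv().apply(p-p0)*100).round(1),round(h-h0,2))
E
```

```text
time_s: 13.4
eef_pos: [0.4622, -0.1748, 0.1119]
orientation: [0.001, 0.601, 0.799, 0.0]
ft_force: [2.6, 0.4, -5.4]
finger_gap: 0.0094
grasp_force: 19.4
grasp chest -102.54369707269956 -25.959486068799706 105.87141410364463
0.14 [0. 0. 0.] 0.0
0.24 [-0.2  0.7 -0.7] 0.07
0.34 [-0.4  1.3 -1.3] 0.15
0.44 [-0.8  1.9 -1.9] 0.22
0.54 [-1.3  2.5 -2.5] 0.3
0.64 [-1.8  3.1 -3.1] 0.39
0.74 [-2.4  3.6 -3.6] 0.47
0.84 [-3.1  4.1 -4.1] 0.57
0.94 [-3.8  4.5 -4.5] 0.67
1.04 [-4.6  4.9 -4.8] 0.78
1.14 [-5.4  5.2 -5.2] 0.9
1.24 [-6.3  5.4 -5.4] 1.02
1.34 [-7.2  5.6 -5.6] 1.15
1.44 [-8.2  5.7 -5.7] 1.29
1.54 [-9.1  5.8 -5.8] 1.43
1.57 [-9.4  5.8 -5.8] 1.47
```

```bash
python3 -m jog '[[1,-0.2,0.7,-0.7,0,0,0.07],[1,-0.4,1.3,-1.3,0,0,0.15],[1,-0.8,1.9,-1.9,0,0,0.22],[1,-1.3,2.5,-2.5,0,0,0.3],[1,-1.8,3.1,-3.1,0,0,0.39],[1,-2.4,3.6,-3.6,0,0,0.47],[1,-3.1,4.1,-4.1,0,0,0.57],[1,-3.8,4.5,-4.5,0,0,0.67],[1,-4.6,4.9,-4.8,0,0,0.78],[1,-5.4,5.2,-5.2,0,0,0.9],[1,-6.3,5.4,-5.4,0,0,1.02],[1,-7.2,5.6,-5.6,0,0,1.15],[1,-8.2,5.7,-5.7,0,0,1.29],[1,-9.0,5.8,-5.8,0,0,1.41],[1,-9.4,5.8,-5.8,0,0,1.47],[1,-9.6,5.8,-5.8,0,0,1.47],[1,-9.6,5.8,-5.8,0,0,1.47]]' 20
python3 - <<'E'
from h import *
s=env.read_state();R=Ro.from_quat(s["orientation"],scalar_first=True)
k=s["eef_pos"]+.006*R.apply([0,0,1]);d=(k-O)*1000;print("grasp chest",d@ex,d@ey,d[2]);print("force along -ey",-(s["ft_force"]@ey))
E
```

```text
time_s: 14.82
eef_pos: [0.543, -0.249, 0.1708]
orientation: [-0.002, 0.982, 0.189, -0.0]
ft_force: [-3.0, 5.8, 6.6]
finger_gap: 0.0088
grasp_force: 31.6
grasp chest -45.746257971824164 -119.74790919611397 164.82608191193142
force along -ey -6.427178838443316
```

```bash
python3 -m jog '[[0.5,0,0,0,0,0,0],[-0.1,0,0,0,0,0,0],[-0.1,0,0,0,0,0,0],[-0.1,0,0,-2,0,0,0],[-0.1,0,0,-5,0,0,0],[-0.1,0,0,-9,0,0,0],[-0.1,0,0,-13,0,0,0],[-0.2,0,0,-17,0,0,0],[-0.2,0,0,-17,0,0,0],[-0.2,0,0,-17,0,0,0]]' 20
python3 - <<'E'
from h import *
o=shoot("rod")
S=cloud("side",o["side"][1])
d=S-O;x,y,z=d@ex*1000,d@ey*1000,d[...,2]*1000
m=(x>-130)&(x<20)&(y>-160)&(y<-80)&(z>110)&(z<215);
q=np.c_[x[m],y[m],z[m]];q=q[np.argsort(q[:,2])];print(q.round(0).astype(int).tolist()[::3])
goal(ch(96,100,280),ey)
u,v=proj("side",ch(-20,-60,160)).astype(int);c=o["side"][0][v-50:v+70,u-80:u+80]
cv2.imwrite("pics/rodc.png",cv2.resize(c,None,fx=4,fy=4)[...,::-1])
print("tip px in crop",(proj("side",ch(-3.2,-120,201.8))-[u-80,v-50])*4,"pivot",(proj("side",ch(-110,-120,95))-[u-80,v-50])*4)
E
```

```text
time_s: 15.65
eef_pos: [0.5447, -0.2513, 0.3425]
orientation: [0.002, 0.982, 0.19, 0.002]
ft_force: [0.1, 0.1, -0.7]
finger_gap: 0.0512
grasp_force: 0.0
[[-88, -115, 110], [-92, -119, 113], [-85, -120, 116], [-81, -115, 119], [-82, -127, 121], [-67, -120, 125], [-77, -115, 126], [-70, -114, 131], [-65, -110, 132], [-62, -114, 135], [-62, -115, 138], [-59, -116, 142], [-55, -110, 144], [-55, -110, 148], [-51, -111, 152], [-48, -116, 154], [-49, -120, 156], [-31, -119, 161], [-40, -112, 163], [-41, -115, 166], [-33, -112, 167], [-30, -114, 170], [-27, -116, 173], [-23, -110, 176], [-6, -117, 178], [-9, -112, 179], [-12, -106, 181], [-16, -109, 184], [-17, -120, 187], [-19, -108, 188], [-23, -113, 190], [-12, -109, 191], [-2, -117, 192], [-19, -108, 195], [-2, -114, 197], [1, -113, 201]]
shift [ 16.31 -20.63   5.24] turn [-2.000e-03 -1.000e-03 -3.042e+00] dist 26.8
shift [ 16.31 -20.63   5.24] turn [-0.001  0.001  0.1  ] dist 26.8
tip px in crop [296.55054709 132.65332325] pivot [414.75035372 240.53114842]
```

View pics/rodc.png

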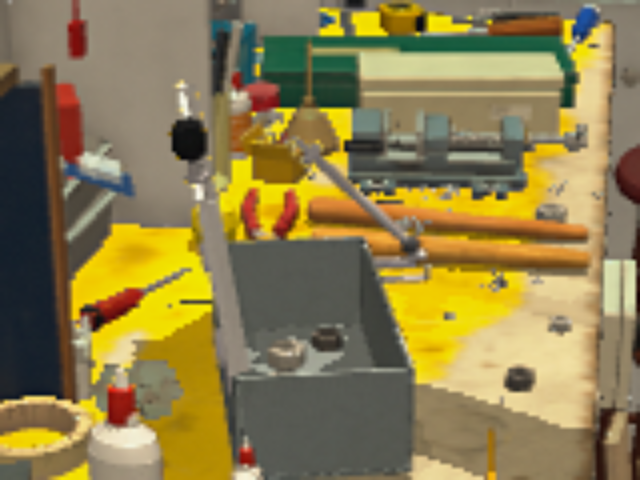

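The rod stands at its stop (crop: pivot (410,245), tip (303,148)) and the lid leans back with the knob at (188,140). Now I regrip the knob from above.

```bash
python3 -m jog '[[-0.3,0,-4,-1,0,0,0.05],[-0.3,2,-8,-1,0,0,0.1],[-0.3,5,-11,-1,0,0,0.1],[-0.3,8,-14,-1,0,0,0.1],[-0.3,11,-16.5,-1,0,0,0.1],[-0.3,14,-19,-1,0,0,0.1],[-0.3,16.4,-20.6,-1,0,0,0.1],[-0.3,16.4,-20.6,-1,0,0,0.1],[-0.3,16.4,-20.6,1,0,0,0.1],[-0.3,16.4,-20.6,3,0,0,0.1],[-0.3,16.4,-20.6,5,0,0,0.1],[-0.3,16.4,-20.6,5,0,0,0.1],[0.2,16.4,-20.6,5,0,0,0.1],[1,16.4,-20.6,5,0,0,0.1],[1,16.4,-20.6,5,0,0,0.1],[1,16.4,-20.6,5,0,0,0.1],[1,16.4,-20.6,5,0,0,0.1],[1,16.4,-20.6,5,0,0,0.1]]' 40
python3 - <<'E'
from h import *
s=env.read_state();R=Ro.from_quat(s["orientation"],scalar_first=True)
k=s["eef_pos"]+.006*R.apply([0,0,1]);d=k-ch(70,0,105);x,z=d@ex,d[2];print("knob",x,d@ey,z,"radius",np.hypot(x,z),"ang",np.arctan2(z,-x))
H=ch(70,100,105);f=lambda t:.177*(-ex*np.cos(t)+np.array([0,0,np.sin(t)]))
for t in np.arange(1.72,.76,-.06).tolist()+[.785,.76,.74]:print(round(t,3),(R.inv().apply(f(t)-f(1.72))*100).round(1))
E
```

```text
time_s: 17.25
eef_pos: [0.6192, 0.0025, 0.2905]
orientation: [-0.001, 0.99, 0.141, 0.001]
ft_force: [-2.4, 5.5, 2.5]
finger_gap: 0.0232
grasp_force: 44.9
knob 0.027721571377731877 0.10040454325684603 0.17948604537111706 radius 0.18161422301849978 ang 1.7240352229925497
1.72 [0. 0. 0.]
1.66 [-1.1 -0.  -0.1]
1.6 [-2.1 -0.  -0.2]
1.54 [-3.2 -0.  -0.2]
1.48 [-4.2 -0.  -0.1]
1.42 [-5.3  0.  -0. ]
1.36 [-6.3  0.   0.2]
1.3 [-7.4  0.   0.4]
1.24 [-8.4  0.   0.7]
1.18 [-9.4  0.   1.1]
1.12 [-10.3   0.    1.6]
1.06 [-11.3   0.    2. ]
1.0 [-12.2   0.    2.6]
0.94 [-13.1   0.    3.2]
0.88 [-13.9   0.    3.8]
0.82 [-14.7   0.    4.5]
0.785 [-15.2   0.    5. ]
0.76 [-15.5   0.    5.3]
0.74 [-15.7   0.    5.5]
```

```bash
python3 -m jog '[[1,-0.5,0,-0.1,0,0,0],[1,-1.1,0,-0.1,0,0,0],[1,-2.1,0,-0.2,0,0,0],[1,-3.2,0,-0.2,0,0,0],[1,-4.2,0,-0.1,0,0,0],[1,-5.3,0,0,0,0,0],[1,-6.3,0,0.2,0,0,0],[1,-7.4,0,0.4,0,0,0],[1,-8.4,0,0.7,0,0,0],[1,-9.4,0,1.1,0,0,0],[1,-10.3,0,1.6,0,0,0],[1,-11.3,0,2,0,0,0],[1,-12.2,0,2.6,0,0,0],[1,-12.6,0,2.9,0,0,0],[1,-12.6,0,2.9,0,0,0],[1,-12.6,0,2.9,0,0,0]]'
cat > k.py <<'E'
from h import *
s=env.read_state();R=Ro.from_quat(s["orientation"],scalar_first=True)
k=s["eef_pos"]+.006*R.apply([0,0,1]);d=k-ch(70,0,105);x,z=d@ex,d[2];print("knob",x,d@ey,z,"radius",np.hypot(x,z),"ang",np.arctan2(z,-x))
E
python3 k.py
```

```text
time_s: 18.58
eef_pos: [0.4978, -0.0335, 0.2621]
orientation: [0.0, 0.99, 0.141, 0.001]
ft_force: [-4.0, 3.0, 6.6]
finger_gap: 0.0233
grasp_force: 47.3
knob -0.09890588551391653 0.09973404088859791 0.15109738142546525 radius 0.18059012393518228 ang 0.9912055558213815
```

```bash
python3 -m jog '[[1,-0.2,0,0.1,0,0,0],[1,-0.5,0,0.3,0,0,0],[1,-0.7,0,0.5,0,0,0],[1,-1,0,0.7,0,0,0],[1,-1.3,0,0.9,0,0,0],[1,-1.5,0,1.1,0,0,0],[1,-1.7,0,1.3,0,0,0],[1,-1.7,0,1.3,0,0,0]]'; python3 k.py
```

```text
time_s: 19.25
eef_pos: [0.4814, -0.0384, 0.2489]
orientation: [0.0, 0.99, 0.141, 0.001]
ft_force: [-5.6, 2.7, 7.8]
finger_gap: 0.0232
grasp_force: 48.8
knob -0.11600023373178296 0.09966026951890465 0.13794028067166325 radius 0.18023200397711142 ang 0.8715825140965866
```

Run:
```python
from h import *
o=shoot("pin")
a=o["top"][0][150:270,270:390];b=o["side"][0][140:260,200:320]
cv2.imwrite("pics/pinc.png",np.hstack([cv2.resize(i,(400,400),interpolation=cv2.INTER_CUBIC) for i in(a,b)])[...,::-1])
print((proj("top",ch(-3.2,-120,201.8))-[270,150])*3.33,(proj("side",ch(-3.2,-120,201.8))-[200,140])*3.33)
```

```text
[289.94150113 117.65679454] [213.57833045  73.8038916 ]
```

View pics/pinc.png

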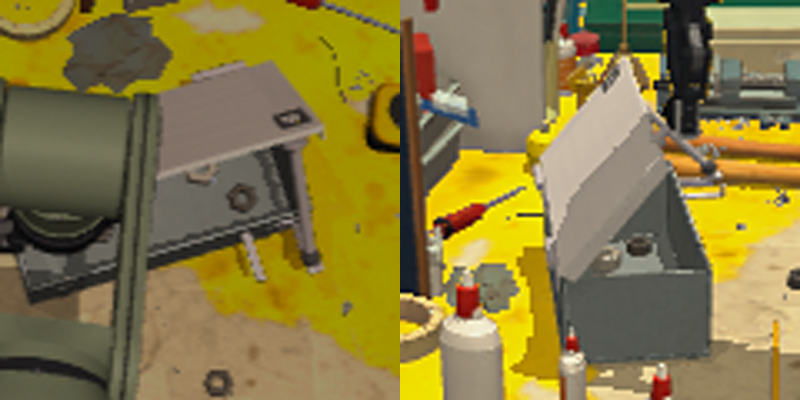

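The pin is at the hole (left crop (289,118)), so I lower the lid slowly onto the collar.

```bash
python3 -m jog '[[1,-0.2,0,0,0,0,0],[1,-0.4,0,0.2,0,0,0],[1,-0.5,0,0.3,0,0,0],[1,-0.6,0,0.4,0,0,0],[1,-0.7,0,0.5,0,0,0],[1,-0.8,0,0.6,0,0,0],[1,-0.9,0,0.7,0,0,0],[1,-0.9,0,0.7,0,0,0]]'; python3 k.py
```

```text
time_s: 20.02
eef_pos: [0.4724, -0.0411, 0.2404]
orientation: [0.0, 0.99, 0.141, -0.001]
ft_force: [-3.3, 2.9, 4.9]
finger_gap: 0.0236
grasp_force: 49.1
knob -0.12534807538440487 0.0995855573790547 0.12939924060103714 radius 0.18015633064286013 ang 0.8012995036959937
```

```bash
python3 -m jog '[[1,-0.1,0,0.1,0,0,0],[1,-0.15,0,0.15,0,0,0],[1,-0.2,0,0.2,0,0,0],[1,-0.2,0,0.2,0,0,0],[1,-0.25,0,0.25,0,0,0],[1,-0.25,0,0.25,0,0,0],[1,-0.25,0,0.25,0,0,0]]'; python3 k.py;python3 -m jog '[[1,-0.05,0,0.05,0,0,0],[1,-0.1,0,0.1,0,0,0],[1,-0.15,0,0.15,0,0,0],[1,-0.15,0,0.15,0,0,0]]'; python3 k.py
```

```text
time_s: 20.6
eef_pos: [0.4702, -0.0417, 0.2381]
orientation: [0.0, 0.99, 0.141, -0.0]
ft_force: [-4.6, 1.9, 5.7]
finger_gap: 0.0231
grasp_force: 49.5
knob -0.12767596368568512 0.09957884140328874 0.12706463079899238 radius 0.18012932049822603 ang 0.782998342849234
time_s: 20.93
eef_pos: [0.4687, -0.0422, 0.2365]
orientation: [0.0, 0.99, 0.141, -0.0]
ft_force: [-3.0, 2.8, 5.0]
finger_gap: 0.0235
grasp_force: 49.6
knob -0.12921334955896147 0.09955904289891879 0.12549457393943553 radius 0.18012489498258374 ang 0.7707990438837565
```

Run:
```python
from h import *
o=shoot("pin2")
a=o["top"][0][150:270,270:390];b=o["side"][0][140:260,200:320]
cv2.imwrite("pics/pinc2.png",np.hstack([cv2.resize(i,(400,400),interpolation=cv2.INTER_CUBIC) for i in(a,b)])[...,::-1])
for n in("top","side"):
    C=cloud(n,o[n][1]);d=C-O;x,y,z=d@ex*1000,d@ey*1000,d[...,2]*1000
    m=(abs(y+10)<90 if n=="side" else (y<-40)&(y>-100))&(x>-20)&(x<55)&(z>112)&(z<215)
    A=np.c_[x[m],z[m]];
    f=np.polyfit(A[:,0],A[:,1],1)
    for _ in range(4):
        r=A[:,1]-np.polyval(f,A[:,0]);g=abs(r)<5;f=np.polyfit(A[g,0],A[g,1],1)
    print(n,len(A),g.sum(),"slope angle",np.arctan(-f[0]),"z at x=70",np.polyval(f,70))
```

```text
top 413 400 slope angle 0.7891258636350074 z at x=70 108.72620311313277
side 594 592 slope angle 0.7875332445938423 z at x=70 111.95934067018368
```

View pics/pinc2.png

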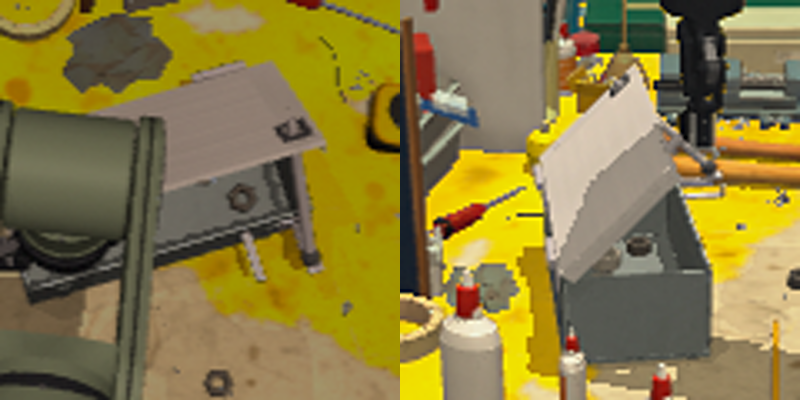

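The lid is at about 0.788 and the pin is visible through the hole (left crop (293,130)). I lower 2 mm more at a light grip and watch the force.

```bash
python3 -m jog '[[1,-0.05,0,0.05,0,0,0],[1,-0.1,0,0.1,0,0,0],[1,-0.15,0,0.15,0,0,0],[1,-0.2,0,0.2,0,0,0],[1,-0.2,0,0.2,0,0,0]]' 20; python3 k.py
python3 - <<'E'
from h import *
p,D=env.camera("side");C=cloud("side",D);d=C-O;x,y,z=d@ex*1000,d@ey*1000,d[...,2]*1000
m=(abs(y+10)<90)&(x>-20)&(x<55)&(z>112)&(z<215);A=np.c_[x[m],z[m]];f=np.polyfit(A[:,0],A[:,1],1)
for _ in range(4):
    r=A[:,1]-np.polyval(f,A[:,0]);g=abs(r)<5;f=np.polyfit(A[g,0],A[g,1],1)
print("ang",np.arctan(-f[0]),np.polyval(f,0))
E
```

```text
time_s: 21.45
eef_pos: [0.4683, -0.0423, 0.2361]
orientation: [0.0, 0.99, 0.141, 0.002]
ft_force: [-2.0, 4.2, 11.8]
finger_gap: 0.0232
grasp_force: 50.3
knob -0.12958013263731477 0.0995420118602105 0.12505740742666532 radius 0.18008433004174199 ang 0.7676386071766019
ang 0.784019632880793 181.6722205597002
```

Contact: the arm moved only 0.4 mm of the 2 mm, with 12 N upward and the lid at 0.784. I ease off, release and rise.

```bash
python3 -m jog '[[1,-0.1,0,0.1,0,0,0],[0.4,-0.1,0,0.1,0,0,0],[0.2,-0.1,0,0.1,0,0,0],[-0.1,-0.1,0,0.1,0,0,0],[-0.3,-0.1,0,0.1,0,0,0],[-0.3,-0.1,0,0.1,0,0,0],[-0.3,-0.1,0,0.1,0,0,0],[-0.3,-0.1,0,-1,0,0,0],[-0.3,-0.1,0,-3,0,0,0],[-0.3,-0.1,0,-6,0,0,0],[-0.3,-2,0,-9,0,0,0],[-0.3,-5,0,-12,0,0,0],[-0.3,-8,0,-13,0,0,0],[-0.3,-12,3,-13,0,0,0],[-0.3,-12,6,-13,0,0,0],[-0.3,-12,6,-13,0,0,0],[-0.3,-12,6,-13,0,0,0]]'
python3 - <<'E'
from h import *
o=shoot("end");D=o["side"][1];C=cloud("side",D);d=C-O;x,y,z=d@ex*1000,d@ey*1000,d[...,2]*1000
m=(abs(y+10)<90)&(x>-20)&(x<55)&(z>112)&(z<215);A=np.c_[x[m],z[m]];f=np.polyfit(A[:,0],A[:,1],1)
for _ in range(4):
    r=A[:,1]-np.polyval(f,A[:,0]);g=abs(r)<5;f=np.polyfit(A[g,0],A[g,1],1)
print("ang",np.arctan(-f[0]),np.polyval(f,0))
a=o["top"][0][150:290,150:390];b=o["side"][0][140:340,200:340]
cv2.imwrite("pics/endc.png",np.hstack([cv2.resize(a,(480,280),interpolation=cv2.INTER_CUBIC),cv2.resize(b,(196,280),interpolation=cv2.INTER_CUBIC)])[...,::-1])
E
```

```text
time_s: 22.92
eef_pos: [0.3687, -0.1346, 0.3642]
orientation: [-0.0, 0.99, 0.139, 0.0]
ft_force: [-0.5, 0.8, 0.3]
finger_gap: 0.0552
grasp_force: 0.0
ang 0.7856392178795625 181.9149753619098
```

View pics/endc.png

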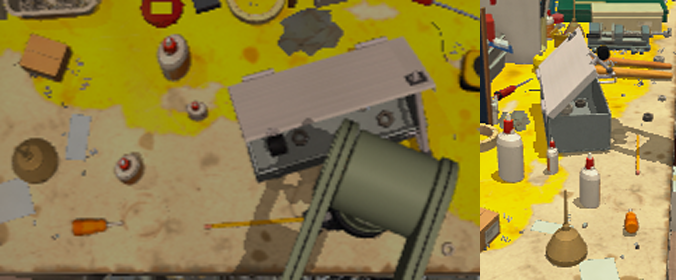

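The lid is propped at 0.786 with the pin in the hole (left crop (414,77)). The glue bottle stands upright at (128,168), the other things are unmoved, and the robot is clear.

```bash
python3 -c "
from workcell import env
print(env.hand_in())"
```

```text
the job is handed in; nothing more can be done
None
```

The job is handed in: the glue bottle stands upright on the bench, the lid rests on the rod's collar at about 0.785 rad with the pin through the hole, and the gripper is open and clear after about 23 s.

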